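Third hand at the crate-cleat jig

TASK

One bay of the fastening jig already has a finished cleat: lay the loose wooden cleat flat on the bed in the other, empty bay, centred on the steel end plate there, and press its end squarely against that sprung plate until the pointer stands in the green band (a steady 8 to 16 N). Never shove a plate back into the red, and leave the tape gun, screw bin and screwdriver where they are. Be my third hand while I drive the screws: finish while still holding the cleat pressed there.

Things in the scene. Friction and masses are not known exactly. Their poses are not given: they have to be found in the camera images.
- cleat: The loose wooden cleat: a plain brown bar 160 long (its x) x 38 wide (y) x 38 mm high (z), about 0.13 kg, both ends alike, lying on the bench to the robot's right. Origin: centre of its underside. It may be taken across its 38 mm width.
- finished: Finished cleat, same size and wood but with a blue band and screw heads on top, fixed in one of the jig's two bays (which one changes). Origin: centre of its underside, on the bed, 80 mm in front of (-x of) its bay's end plate; x along the jig's x. A small yellow flag stands behind the other, empty bay.
- jig: Fastening jig, fixed, turned a little. Plywood bed, top 12 mm above the bench, from x = -200 to 90 mm, 300 mm wide (y). Origin: at bench height, midway between the bays, in the plane of the end plates' front faces at rest. x is the direction of pushing, away from the robot; y is left. Bay centre lines: y = +80 (left), -80 mm (right). Grey spring housing 62 mm high at x = 57 to 92 mm.
- shoe_left: Steel end plate of the left bay, 70 wide (y), 12 thick, 50 mm high, with a black pointer over a scale: green from 13.3 to 26.7 mm of travel, red from 36. Origin: in its front face, on the bay's centre line, level with the bed's top; axes as the jig's. Slides along the jig's x on a spring: at rest at jig x = 0, 0.6 N per mm of travel (20 mm = 12 N), stop at 45 mm.
- shoe_right: Steel end plate of the right bay, the same as the left one in size, spring and axes.
- tape_gun: Bystander: tape gun lying on its side, brown tape roll 84 mm across and 50 mm high with a red frame and a black handle, within 130 mm of its origin, which is under the centre of the roll.
- screw_bin: Bystander: open blue bin with screws, 100 x 75 x 45 mm high. Origin: centre of its underside.
- driver: Bystander: screwdriver with a red handle, lying flat on the bench between the robot and the jig, towards the left; 200 mm long, 26 mm thick. Origin: under the middle of its length (its x).
Mind the look-alikes: they are no part of the job. What is shaped like the cleat but white is not meant.

How it is judged:
At the end, for the whole second after the job is handed in: Through the last second the fingers bear on the cleat in the empty bay: underside within 6 mm of the bed, level and square within 0.09 rad, within 10 mm of the bay's centre line, its end on the plate (origin 72 to 88 mm before it), pressed with 8 to 16 N, slower than 20 mm/s (((horizontal distance between finished and shoe_left below 0.13 m and contact force between cleat and shoe_right between 8 and 16 N and y of cleat in the frame of shoe_right between -0.01 and 0.01 m and z of cleat in the frame of shoe_right between -0.006 and 0.006 m and x of cleat in the frame of shoe_right between -0.088 and -0.072 m and angle between the x axis of cleat and the x axis of shoe_right, either way round below 0.09 rad and angle between cleat's own z axis and vertical below 0.09 rad and contact force between the fingers and cleat above 3 N and linear speed of cleat below 0.02 m/s) or (horizontal distance between finished and shoe_right below 0.13 m and contact force between cleat and shoe_left between 8 and 16 N and y of cleat in the frame of shoe_left between -0.01 and 0.01 m and z of cleat in the frame of shoe_left between -0.006 and 0.006 m and x of cleat in the frame of shoe_left between -0.088 and -0.072 m and angle between the x axis of cleat and the x axis of shoe_left, either way round below 0.09 rad and angle between cleat's own z axis and vertical below 0.09 rad and contact force between the fingers and cleat above 3 N and linear speed of cleat below 0.02 m/s))); the arm keeps its last pose, push and grip.
It fails at once if an end plate is shoved back into the red (36 mm of travel or more) (x of any of shoe_left, shoe_right in the frame of jig above 0.036 m).
It fails at once if the tape gun is moved by more than 30 mm (distance of tape_gun from where it was at the start of the episode above 0.03 m).
It fails at once if the screw bin is moved by more than 30 mm (distance of screw_bin from where it was at the start of the episode above 0.03 m).
It fails at once if the screwdriver is moved by more than 30 mm (distance of driver from where it was at the start of the episode above 0.03 m).
It also fails if it takes over 45 s, if anything falls off the work surface, if the arm or the gripper's body presses on something with over 40 N, if the wrist force passes 120 N, or if a joint passes its speed limit or range.

ROBOT

A 6-joint arm with a two-finger parallel gripper is mounted at the origin on the work surface. World frame = base frame: x ahead of the robot, y to its left, z up, the work surface at z = 0. Lengths are in m, angles in rad, forces in N, time in s.
With the tool pointing down it reaches from about 0.425 to 1.125 m from the base axis. Payload 14.9 kg.
Tool frame: the origin (TCP) lies on the front face of the gripper's body, between the roots of the fingers; the fingertips stand 78 mm ahead of it and the grasp point (between the pads) lies 60 mm ahead of it (ctrl.tips_ahead is the distance from the TCP to the fingertips, in m); z points along the fingers, x is the direction in which the jaws open and shut, and the axes are right-handed (so a half turn about z gives the same grasp; the last joint's range is limited). The gripper opens to 91 mm and grips with 3 to 60 N. Pads are 32 mm wide; open, the fingers measure 118 mm over their backs; the gripper's body (76 mm by 178 mm) begins 60 mm behind the grasp point.
Start: joints at [1.143, 0.379, 1.734, -0, 1.028, -0.033], TCP at [0.269, 0.646, 0.292] pointing down, gripper open.
Joint ranges: [-2.77, 2.77], [-0.74, 2.19], [0, 2.66], [-1.06, 4.2], [0.31, 2.87], [-3.08, 3.08]. Speed limits (rad/s): [1.89, 1.89, 2.39, 3.14, 3.14, 3.14].

INTERFACE

Orientations are given as a unit quaternion [x, y, z, w].
In Python, from cell import state, snapshot, camera_model, ctrl gives the robot as it stands.
- The arm moves only by the tool apply_moves, never from a script. Its argument "targets" is a list of rows, each a list of 4 numbers: the shift along the tool's x, y, z in m, then the turn about the tool's z in degrees. A call has 1 to 8 rows; each row is the pose to reach, as a shift and turn from the pose commanded when the call began, along the tool's axes at that moment; what a row does not reach only later rows make up. A row lasts 1/10 s, in which the tool goes at most 50 mm and 8.59 degrees, less where a joint would pass 70% of its speed; a pose out of reach is approached as far as the arm can. A call with a gripper value outside its range is refused whole. "gripper" is the closure in counts, from 0 (fully open) to 255 (shut), set as the call begins (left out, the last holds). The fingers move at their own pace and stop on an object; "force" is the grip in N (left out, the last holds). Time passes only in rows, so rows that repeat a pose let the fingers close. It gives the time, the measured TCP pose, the force and the opening at its end, in the units of the state.
- state(): the state, without advancing time (a new reading comes with each control period).
- snapshot(name): name is "side" or "top" or "wrist"; returns the picture (480x640x3 uint8, blue, green, red); there is no depth.
- camera_model(name): a dict with "fx", "fy", "cx", "cy" (pixels), "dist_coeffs" ([k1, k2, p1, p2, k3] as OpenCV has them; the pictures are not rectified), "cam_to_world" (4x4, takes a point from camera to world coordinates). Camera axes: x right, y up, looking along -z (the intrinsics and any distortion apply to the point x, -y, -z); pixel columns grow to the right and rows downward; lengths in m; the calibration is good to about 2 mm. A picture is of the moment at which its call begins: read the wrist's pose just before it. camera_model takes no time and is no camera call; for the wrist camera it gives the pose at the moment of the call.
- ctrl.hand_in(): hands the job in, once; it reports no verdict.
The state is a dict: "time": time; "qpos": joint angles; "joint_velocities": joint speeds; "effort": joint torques, N m; "eef_pos": TCP position; "orientation": TCP orientation; "ft_force": force on the tool from outside, world axes, zero at the start; "wrist_torque": the same for the moment, N m; "grip_width": opening from 0.0 (shut) to 1.0 (fully open).
Only numpy, scipy, OpenCV 4.12 (cv2) and the standard library are available. Lean on these libraries where they do the work, as an engineer would, in place of code of your own. Each camera call takes 0.05 s, during which the arm holds its last target.

## Working session

There is one attempt and no reset: what is moved stays moved. The work goes in short steps, Python scripts to look and compute and a tool call to move; the robot and the scene stay as the last step left them, time stands still between calls to the robot, and variables do not carry over. Pictures are saved under pics/ and viewed, and the job is handed in when it is done.

Besides the shell and the picture viewer there is one more tool, called after ">>>" as name(argument=value, ...), one argument or row to a line, values as JSON. apply_moves: Moves the arm, as the interface text tells. Its arguments: {"type":"object","properties":{"targets":{"type":"array","items":{"type":"array","items":{"type":"number"}}},"gripper":{"type":"number"},"force":{"type":"number"}},"required":["targets"]}

```bash
ls; mkdir -p pics
python3 - <<'E'
from cell import state, snapshot, camera_model, ctrl
import cv2
s=state();print(s)
for n in("top","side"):
    cv2.imwrite(f"pics/{n}0.png",snapshot(n)); m=camera_model(n);print(n,m)
E
```

```text
pics
{'time': 0.0, 'qpos': array([ 1.14274683e+00,  3.79401433e-01,  1.73480472e+00, -1.11872508e-05,
        1.02850321e+00, -3.32841931e-02]), 'joint_velocities': array([-0.00060969, -0.00093388,  0.00076841, -0.00027001,  0.00053765,
       -0.00094344]), 'effort': array([-3.47550049e-03, -7.63737059e+01, -4.34373808e+01,  6.50007930e-02,
        4.24366223e-02, -8.38921892e-05]), 'eef_pos': array([0.26907562, 0.64586584, 0.29158134]), 'orientation': array([ 8.32041402e-01,  5.54713253e-01, -4.72101032e-04,  2.98164261e-04]), 'ft_force': array([ 0.55845133,  0.22837819, -0.01183728]), 'wrist_torque': array([-0.07737464, -0.00917348,  0.03446037]), 'grip_width': 1.0007433261928258}
top {'fx': 546.9080994315075, 'fy': 546.9080994315075, 'cx': 325.63184277343953, 'cy': 238.82657587527885, 'dist_coeffs': array([-0.00571637,  0.        ,  0.        ,  0.        ,  0.        ]), 'cam_to_world': array([[-0.0117315 ,  0.97727836, -0.21163503,  0.24902229],
       [-0.99991722, -0.01034689,  0.00764872,  0.04994063],
       [ 0.00528516,  0.21170724,  0.97731884,  1.31099683],
       [ 0.        ,  0.        ,  0.        ,  1.        ]])}
side {'fx': 547.093136008399, 'fy': 547.093136008399, 'cx': 323.78930177711493, 'cy': 236.57208946007395, 'dist_coeffs': array([-0.14955828,  0.        ,  0.        ,  0.        ,  0.        ]), 'cam_to_world': array([[ 0.93851865,  0.20097223, -0.28070075,  0.12327489],
       [-0.34455315,  0.59611832, -0.72520761, -0.93226954],
       [ 0.02158427,  0.77733719,  0.62871378,  0.90731024],
       [ 0.        ,  0.        ,  0.        ,  1.        ]])}
```

View pics/top0.png

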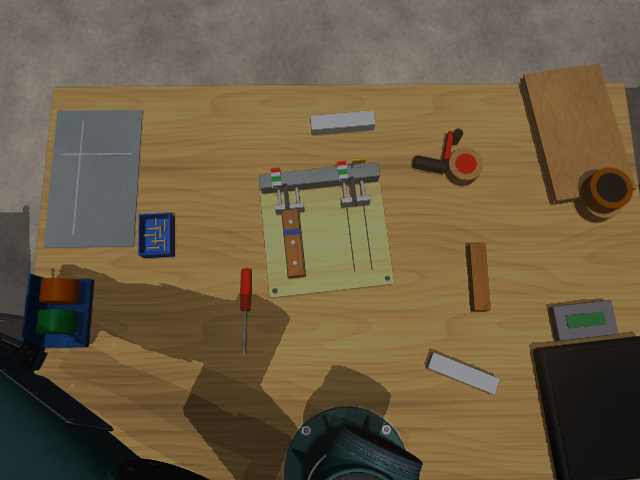

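View pics/side0.png

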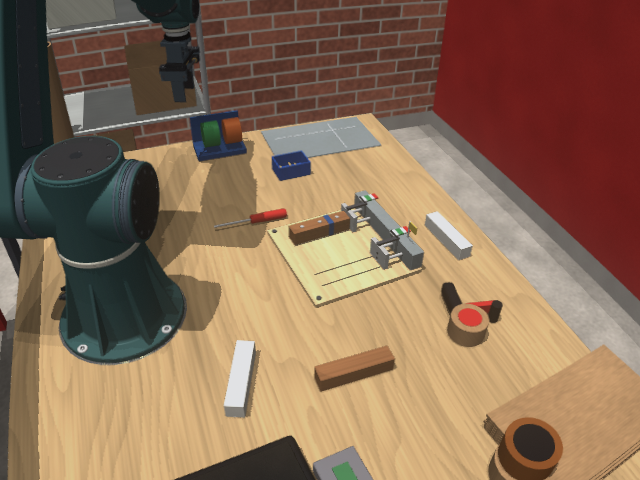

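The loose brown bar is at top (479,277) and side (355,368). The white bars at top (343,122) and (462,371) are look-alikes, and the banded bar at (292,242) is the finished cleat in the left bay. The right bay is empty, with the yellow flag near (358,162). I'll enlarge these areas to confirm.

Run:
```python
import cv2
t=cv2.imread("pics/top0.png")
a=cv2.resize(t[150:310,250:400],None,fx=3.7,fy=3.7,interpolation=cv2.INTER_CUBIC)
cv2.imwrite("pics/c_jig.png",a)
b=cv2.resize(t[230:330,440:520],None,fx=5.5,fy=5.5,interpolation=cv2.INTER_CUBIC)
cv2.imwrite("pics/c_cleat.png",b)
```

```text
(no output)
```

View pics/c_jig.png

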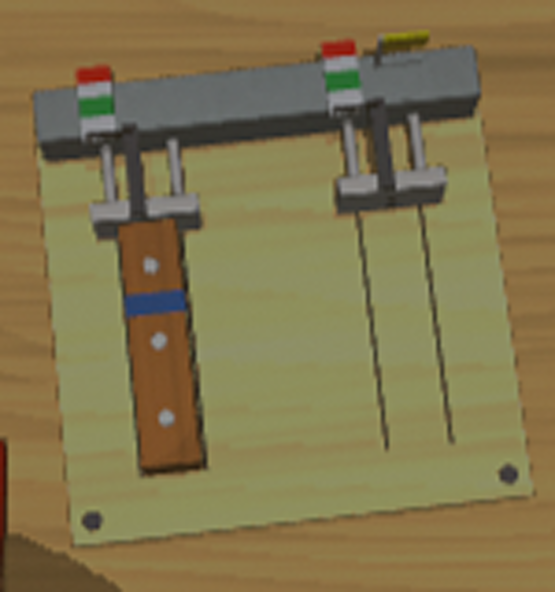

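View pics/c_cleat.png

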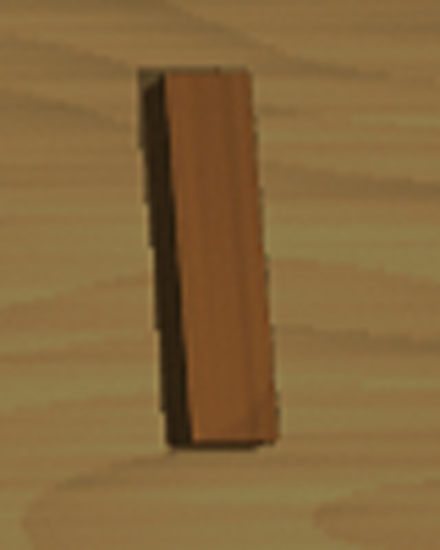

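```bash
cat > h.py <<'E'
import numpy as np, cv2
from scipy.optimize import least_squares
from cell import state, snapshot, camera_model, ctrl
def K(m): return np.array([[m["fx"],0,m["cx"]],[0,m["fy"],m["cy"]],[0,0,1]])
def proj(m,P):
    T=np.linalg.inv(m["cam_to_world"]); P=np.atleast_2d(P).astype(float)
    c=P@T[:3,:3].T+T[:3,3]; c=c*[1,-1,-1]
    return cv2.projectPoints(c.reshape(-1,1,3),np.zeros(3),np.zeros(3),K(m),np.array(m["dist_coeffs"]))[0].reshape(-1,2)
def ray(m,px,z):
    u=cv2.undistortPoints(np.array(px,float).reshape(-1,1,2),K(m),np.array(m["dist_coeffs"])).reshape(-1,2)
    d=np.c_[u[:,0],-u[:,1],-np.ones(len(u))]@m["cam_to_world"][:3,:3].T
    o=m["cam_to_world"][:3,3]; z=np.broadcast_to(z,len(u))
    return o+d*((z-o[2])/d[:,2])[:,None]
def place(p,L): # p=x,y,yaw ; L local pts
    c,s=np.cos(p[2]),np.sin(p[2]); L=np.atleast_2d(L)
    return np.c_[p[0]+c*L[:,0]-s*L[:,1],p[1]+s*L[:,0]+c*L[:,1],L[:,2]]
def fit(m,L,px,p0):
    L=np.array(L,float);px=np.array(px,float)
    r=least_squares(lambda p:(proj(m,place(p,L))-px).ravel(),p0,x_scale=[.01,.01,.01],loss='soft_l1')
    return r.x,(r.fun.reshape(-1,2))
def bar(z0=0.):
    return [[a,b,z0+.038] for a,b in((.08,.019),(.08,-.019),(-.08,-.019),(-.08,.019))]
E
python3 - <<'E'
from h import *
m=camera_model("top")
J=lambda a:(np.array(a)/3.7+[250,150])
C=lambda a:(np.array(a)/5.5+[440,230])
f=J([(119,222),(177,218),(204,461),(140,468)])
L=np.array(bar(.012))+[-.08,.08,0]
print(np.round(ray(m,f,.05),4))
p,r=fit(m,L,f,[.7,.05,.1]);print("jig from finished",p,np.abs(r).max())
L2=list(L)+[[0,-.045,.062],[0,-.115,.062],[0,.115,.062],[0,.045,.062],[-.2,.15,.012],[-.2,-.15,.012]]
f2=np.vstack([f,J([(337,197),(443,190),(93,221),(199,215),(72,543),(532,491)])])
p,r=fit(m,L2,f2,p);print("jig all",p);print(np.round(r,2))
c=C([(164,72),(250,72),(276,440),(190,440)])
print(np.round(ray(m,c,.038),4))
p,r=fit(m,bar(),c,[.6,-.3,.1]);print("cleat",p);print(np.round(r,2))
E
```

```text
[[0.5935 0.1429 0.05  ]
 [0.5958 0.1056 0.05  ]
 [0.4375 0.0887 0.05  ]
 [0.4335 0.1289 0.05  ]]
jig from finished [0.60235325 0.04455412 0.09558855] 0.5432941942694924
jig all [0.60224046 0.04566042 0.09778304]
[[-0.53  0.4 ]
 [-0.34 -0.18]
 [-0.86  0.19]
 [ 0.16  0.06]
 [ 0.69 -0.51]
 [ 1.31 -1.67]
 [-0.62  0.04]
 [ 0.21 -1.42]
 [-0.26  1.02]
 [ 0.58  1.42]]
[[ 0.5107 -0.3033  0.038 ]
 [ 0.5103 -0.3407  0.038 ]
 [ 0.3516 -0.34    0.038 ]
 [ 0.352  -0.3036  0.038 ]]
cleat [ 0.43117264 -0.32191324 -0.00203015]
[[-0.12 -0.23]
 [ 0.14 -0.36]
 [ 0.33  0.2 ]
 [-0.35  0.36]]
```

>>> apply_moves(
  targets=[
    [-0.32, 0.38, 0, -22.6],
    [-0.32, 0.38, 0, -22.6],
    [-0.32, 0.38, 0, -22.6],
    [-0.32, 0.38, 0, -22.6],
    [-0.32, 0.38, 0, -22.6],
    [-0.32, 0.38, 0, -22.6],
    [-0.32, 0.38, 0, -22.6],
    [-0.32, 0.38, 0, -22.6],
  ],
  gripper=0,
  force=40,
)

```text
time: 0.9
eef_pos: [0.453, 0.2887, 0.2922]
orientation: [0.707, 0.707, -0.0, -0.0]
ft_force: [1.5, 0.5, 0.4]
grip_width: 1.0
```

>>> apply_moves(
  targets=[
    [-0.3, 0.03, 0, 0],
    [-0.3, 0.03, 0, 0],
    [-0.3, 0.03, 0, 0],
    [-0.3, 0.03, 0, 0],
    [-0.3, 0.03, 0, 0],
    [-0.4, 0.03, 0, 0],
    [-0.4, 0.03, 0, 0],
    [-0.4, 0.03, 0, 0],
  ],
)

```text
time: 1.7
eef_pos: [0.4819, -0.1101, 0.2923]
orientation: [0.707, 0.707, 0.0, 0.0]
ft_force: [1.6, 0.4, -0.1]
grip_width: 1.003
```

Run:
```python
from h import *
s=state();print(s["eef_pos"],s["qpos"].round(3),s["orientation"])
m=camera_model("wrist");print(m)
cv2.imwrite("pics/w1.png",snapshot("wrist"))
```

```text
[ 0.48189542 -0.11009525  0.29226454] [-0.272  0.049  2.144  0.     0.949 -1.842] [7.07270226e-01 7.06943295e-01 4.25177048e-05 5.12229092e-05]
{'fx': 368.33223713251255, 'fy': 368.33223713251255, 'cx': 318.0415512104801, 'cy': 246.56066098272723, 'dist_coeffs': array([-0.04725157,  0.        ,  0.        ,  0.        ,  0.        ]), 'cam_to_world': array([[ 5.07604702e-04, -9.57383665e-01, -2.88818732e-01,
         3.99344246e-01],
       [ 9.99999670e-01,  6.69051836e-04, -4.60270578e-04,
        -1.10779695e-01],
       [ 6.33890235e-04, -2.88818403e-01,  9.57383689e-01,
         3.83923154e-01],
       [ 0.00000000e+00,  0.00000000e+00,  0.00000000e+00,
         1.00000000e+00]])}
```

View pics/w1.png

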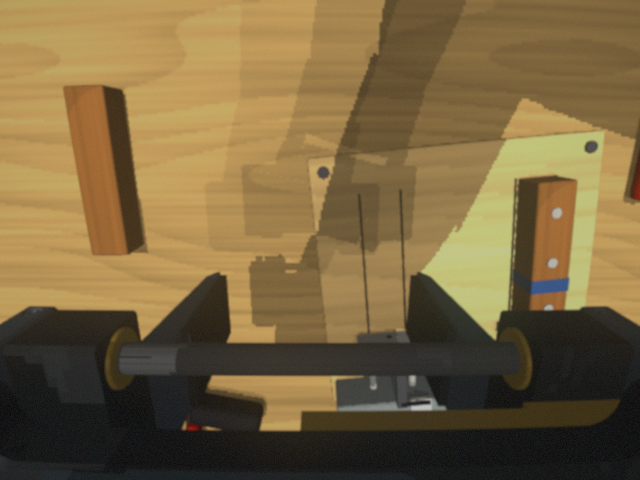

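Run:
```python
import cv2
t=cv2.imread("pics/w1.png")
cv2.imwrite("pics/w1a.png",cv2.resize(t[70:270,40:170],None,fx=3,fy=3,interpolation=cv2.INTER_CUBIC))
a=cv2.resize(t[130:420,300:620],None,fx=2,fy=2,interpolation=cv2.INTER_CUBIC)
cv2.imwrite("pics/w1b.png",cv2.convertScaleAbs(a,alpha=1.5))
```

```text
(no output)
```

View pics/w1a.png

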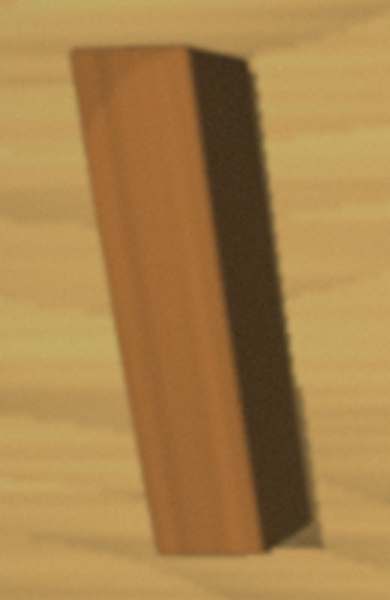

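View pics/w1b.png

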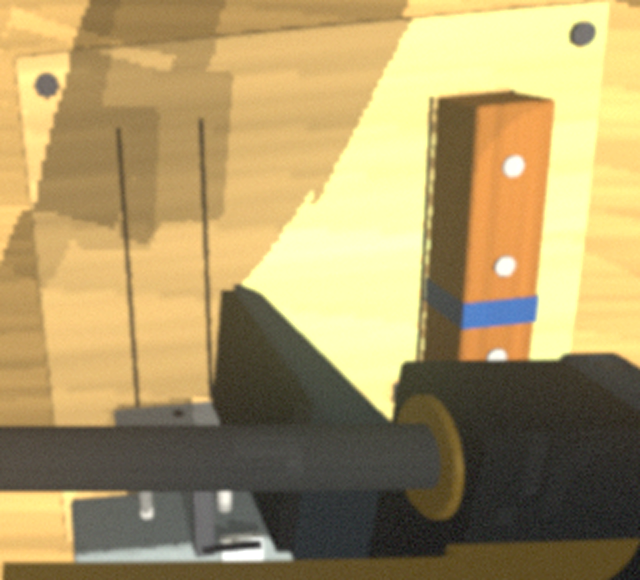

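Run:
```python
from h import *
import json
m=camera_model("wrist")
A=lambda a:np.array(a)/3+[40,70]
B=lambda a:np.array(a)/2+[300,130]
c=A([(263,553),(157,553),(72,48),(188,46)])
L=[[.08,.019,.038],[.08,-.019,.038],[-.08,-.019,.038],[-.08,.019,.038]]
p,r=fit(m,L,c,[.43,-.32,0]);print("cleat",p.round(4));print(r.round(2))
L=[[-.2,-.15,.012],[-.2,.15,.012],[-.16,.099,.05],[-.16,.061,.05],[0,-.115,.012]]
f=B([(18,57),(608,2),(552,99),(478,106),(115,407)])
p,r=fit(m,L,f,[.602,.0455,.097]);print("jig",p.round(4));print(r.round(2))
g=ray(m,B([(118,128),(137,405),(201,118),(210,390)]),.012)
c,s=np.cos(p[2]),np.sin(p[2])
d=g[:,:2]-p[:2];print("grooves in jig",np.c_[c*d[:,0]+s*d[:,1],-s*d[:,0]+c*d[:,1]].round(4))
q=[.6022,.0457,.0978];c,s=np.cos(q[2]),np.sin(q[2]);d=g[:,:2]-q[:2];print("w/ top jig",np.c_[c*d[:,0]+s*d[:,1],-s*d[:,0]+c*d[:,1]].round(4))
```

```text
cleat [ 0.4334 -0.3254 -0.0024]
[[ 0.62  1.28]
 [-0.62  1.22]
 [-1.18 -0.52]
 [ 0.98 -1.1 ]]
jig [0.6058 0.0413 0.0982]
[[-2.57  0.02]
 [ 2.29 -0.62]
 [ 2.94  0.07]
 [-0.17  0.26]
 [-1.36  0.87]]
grooves in jig [[-0.1597 -0.1008]
 [-0.001  -0.1008]
 [-0.1607 -0.0587]
 [-0.0062 -0.059 ]]
w/ top jig [[-0.1565 -0.1056]
 [ 0.0022 -0.1055]
 [-0.1575 -0.0635]
 [-0.003  -0.0637]]
```

>>> apply_moves(
  targets=[
    [-0.213, -0.06, 0, 0],
    [-0.213, -0.06, 0, 0],
    [-0.213, -0.06, 0, 0],
    [-0.213, -0.06, 0, 0],
    [-0.213, -0.06, 0, 0],
    [-0.213, -0.06, 0.04, 0],
    [-0.213, -0.06, 0.08, 0],
    [-0.213, -0.06, 0.1, 0],
  ],
)

```text
time: 2.55
eef_pos: [0.421, -0.3203, 0.1892]
orientation: [0.707, 0.707, -0.0, -0.002]
ft_force: [-0.1, 0.1, 0.1]
grip_width: 1.003
```

Run:
```python
from h import *
s=state();print(s["eef_pos"],s["ft_force"])
cv2.imwrite("pics/w2.png",snapshot("wrist"))
```

```text
[ 0.42103454 -0.32028574  0.18924976] [-0.06068847  0.08684132  0.0989564 ]
```

View pics/w2.png

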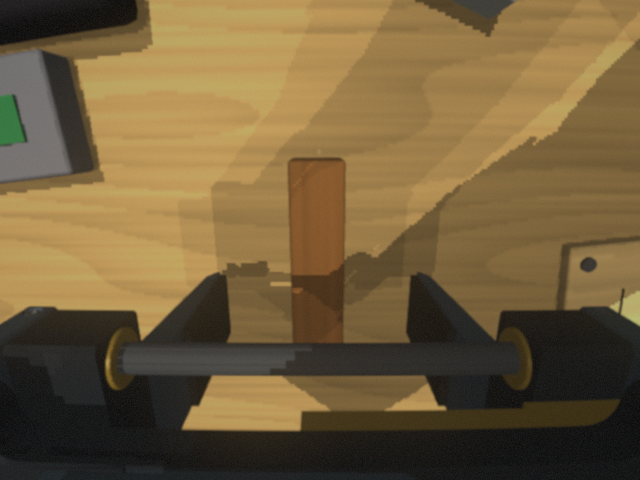

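The cleat at cols 290-344 is centred between the fingers (mid col 319), so I'll descend and grip.

>>> apply_moves(
  targets=[
    [0, 0, 0.045, 0],
    [0, 0, 0.085, 0],
    [0, 0, 0.104, 0],
    [0, 0, 0.104, 0],
  ],
)

```text
time: 3.0
eef_pos: [0.4214, -0.3202, 0.0864]
orientation: [0.707, 0.707, -0.0, -0.002]
ft_force: [0.1, -0.8, 0.8]
grip_width: 0.998
```

>>> apply_moves(
  targets=[
    [0, 0, 0, 0],
    [0, 0, 0, 0],
    [0, 0, 0, 0],
    [0, 0, 0, 0],
    [0, 0, 0, 0],
    [0, 0, 0, 0],
    [0, 0, 0, 0],
    [0, 0, 0, 0],
  ],
  gripper=255,
  force=40,
)

```text
time: 3.8
eef_pos: [0.4223, -0.321, 0.0883]
orientation: [0.707, 0.707, 0.0, -0.0]
ft_force: [-1.3, 0.7, 3.3]
grip_width: 0.413
```

>>> apply_moves(
  targets=[
    [0, 0, -0.03, 0],
    [0, 0, -0.07, 0],
    [0, 0, -0.1, 0],
    [0.04, 0.01, -0.1, -1],
    [0.085, 0.02, -0.1, -2],
    [0.13, 0.034, -0.1, -3],
    [0.175, 0.046, -0.1, -4],
    [0.22, 0.058, -0.1, -5],
  ],
)

```text
time: 4.6
eef_pos: [0.4804, -0.0992, 0.1883]
orientation: [0.676, 0.737, -0.0, 0.0]
ft_force: [1.1, -0.6, -1.9]
grip_width: 0.416
```

>>> apply_moves(
  targets=[
    [0.035, 0.01, 0, -0.6],
    [0.056, 0.015, 0, -0.6],
    [0.056, 0.015, 0, -0.6],
    [0.056, 0.015, 0, -0.6],
  ],
)

```text
time: 5.0
eef_pos: [0.4904, -0.0437, 0.1881]
orientation: [0.671, 0.741, -0.0, -0.0]
ft_force: [0.1, -0.2, -0.9]
grip_width: 0.411
```

Run:
```python
from h import *
s=state();print(s["eef_pos"],s["ft_force"],s["orientation"],s["grip_width"])
cv2.imwrite("pics/w3.png",snapshot("wrist"))
cv2.imwrite("pics/t3.png",snapshot("top"));cv2.imwrite("pics/s3.png",snapshot("side"))
```

```text
[ 0.49037626 -0.04373487  0.18811531] [ 0.0952872 -0.2117479 -0.8998557] [ 6.71407722e-01  7.41088154e-01 -1.11019158e-04 -8.23318792e-05] 0.41078990423626044
```

View pics/w3.png

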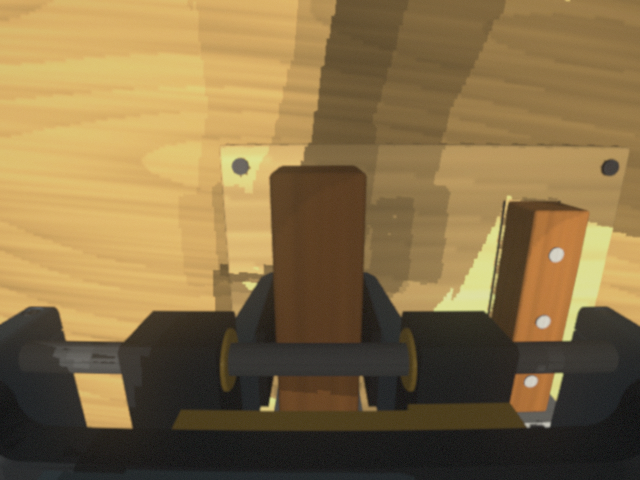

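View pics/s3.png

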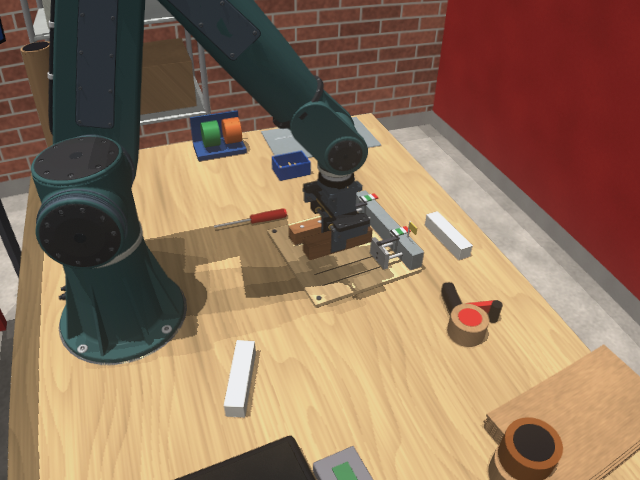

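View pics/t3.png

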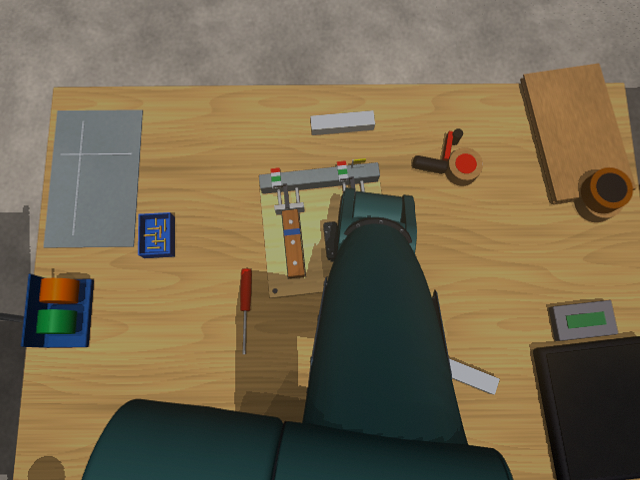

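Run:
```python
from h import *
t=cv2.imread("pics/w3.png")
a=cv2.resize(t[130:330,200:640],None,fx=1.8,fy=1.8,interpolation=cv2.INTER_CUBIC)
cv2.imwrite("pics/w3a.png",cv2.convertScaleAbs(a,alpha=1.4))
```

```text
(no output)
```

View pics/w3a.png

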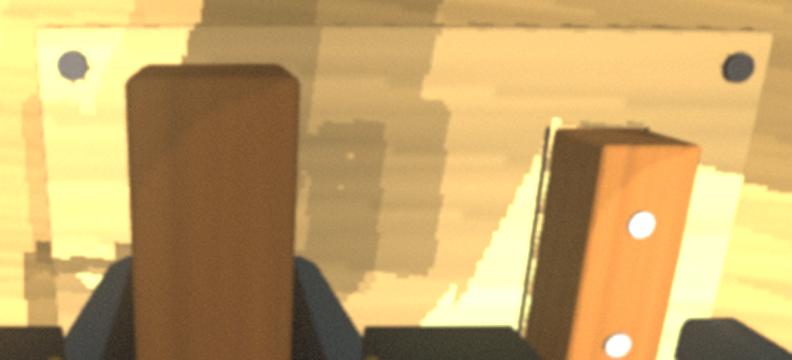

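```bash
python3 - <<'E'
from h import *
m=camera_model("wrist")
B=lambda a:np.array(a)/1.8+[200,130]
L=[[-.2,-.15,.012],[-.2,.15,.012],[-.16,.099,.05],[-.16,.061,.05]]
f=B([(36,29),(772,34),(700,147),(602,145)])
p,r=fit(m,L,f,[.602,.0455,.097]);print("jig",p.round(4));print(r.round(2))
# fit with camera height error
from scipy.optimize import least_squares
def F(q):
    mm=dict(m);T=m["cam_to_world"].copy();T[2,3]+=q[3];mm["cam_to_world"]=T
    return (proj(mm,place(q[:3],np.array(L)))-f).ravel()
rr=least_squares(F,[*p,0],x_scale=[.01]*4);print(rr.x.round(4),rr.fun.round(2))
w=ray(m,B([(126,83),(299,83)]),.138);print("cleat near end",w.round(4))
mid=w.mean(0)
for q in (p,rr.x,[.602,.0455,.0975]):
    c,s=np.cos(q[2]),np.sin(q[2]);d=mid[:2]-q[:2];tc=state()["eef_pos"][:2]-q[:2]
    print("in jig: cleat near end",(c*d[0]+s*d[1]).round(4),(-s*d[0]+c*d[1]).round(4),"tcp",(c*tc[0]+s*tc[1]).round(4),(-s*tc[0]+c*tc[1]).round(4))
print(state()["eef_pos"])
# side camera jig check
m=camera_model("side")
for q in (p,[.602,.0455,.0975]): print(proj(m,place(q,[[-.2,-.15,.012],[-.2,.15,.012],[0,-.115,.062],[0,-.045,.062],[.092,-.15,.062]])).round(1).tolist())
E
python3 - <<'E'
import cv2
t=cv2.imread("pics/s3.png")
cv2.imwrite("pics/s3a.png",cv2.resize(t[180:310,260:440],None,fx=4.4,fy=4.4,interpolation=cv2.INTER_CUBIC))
E
```

```text
jig [0.6057 0.0449 0.0989]
[[-3.81 -0.27]
 [ 1.29 -0.76]
 [ 1.06  0.33]
 [-0.52  1.23]]
[0.6058 0.0467 0.0982 0.0034] [ 0.19 -0.17  0.12 -0.39  0.27 -0.18 -0.54  0.68]
cleat near end [[ 0.4246 -0.07    0.138 ]
 [ 0.421  -0.0336  0.138 ]]
in jig: cleat near end -0.1915 -0.0782 tcp -0.1236 -0.0777
in jig: cleat near end -0.1918 -0.0801 tcp -0.1238 -0.0797
in jig: cleat near end -0.1878 -0.0794 tcp -0.1199 -0.0789
[ 0.49032804 -0.0446835   0.18816604]
[[315.9, 304.9], [267.5, 229.9], [386.1, 254.9], [371.5, 238.0], [426.4, 253.2]]
[[314.1, 305.0], [266.1, 229.9], [384.5, 255.1], [370.0, 238.1], [424.9, 253.4]]
```

View pics/s3a.png

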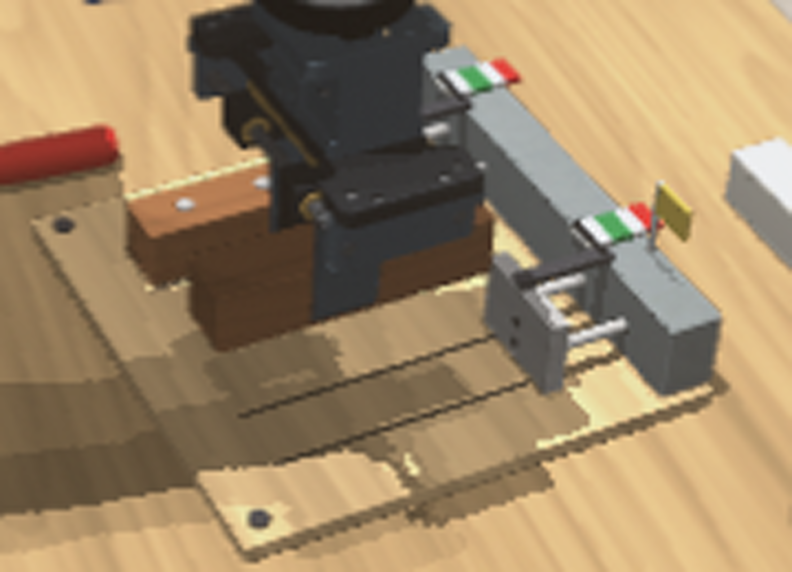

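>>> apply_moves(
  targets=[
    [-0.001, 0, 0.03, 0],
    [-0.001, 0, 0.06, 0],
    [-0.001, 0, 0.078, 0],
    [-0.001, 0, 0.084, 0],
    [-0.001, 0, 0.086, 0],
    [-0.001, 0, 0.086, 0],
  ],
)

```text
time: 5.75
eef_pos: [0.4909, -0.0453, 0.1027]
orientation: [0.672, 0.741, 0.0, 0.0]
ft_force: [-0.5, -0.4, -1.5]
grip_width: 0.413
```

Run:
```python
from h import *
s=state();print(s["time"],s["eef_pos"],s["ft_force"],s["wrist_torque"],s["grip_width"])
t=snapshot("side");cv2.imwrite("pics/s4.png",t)
cv2.imwrite("pics/s4a.png",cv2.resize(t[180:310,260:440],None,fx=4.4,fy=4.4,interpolation=cv2.INTER_CUBIC))
```

```text
5.75 [ 0.49088927 -0.04531078  0.10274624] [-0.51266037 -0.42047843 -1.49881639] [0.02279405 0.03796151 0.02478293] 0.41277930242496974
```

View pics/s4a.png

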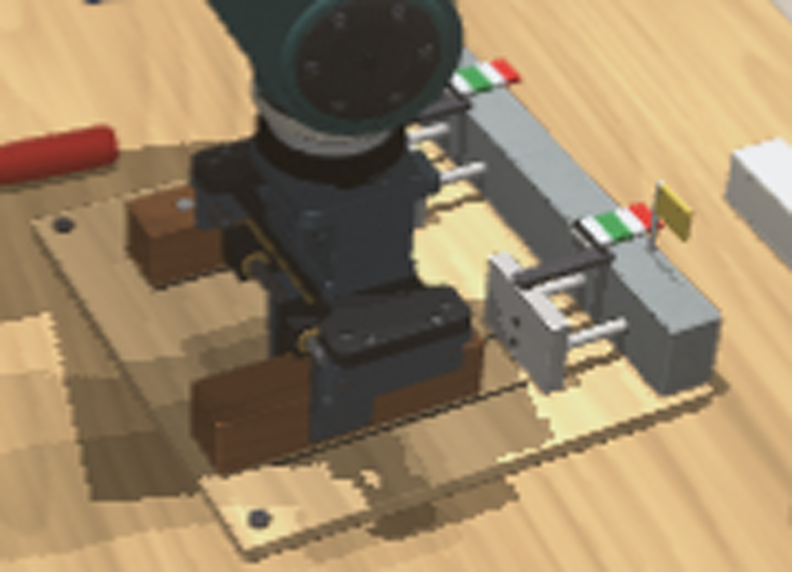

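>>> apply_moves(
  targets=[
    [0, 0.008, 0.001, 0],
    [0, 0.016, 0.001, 0],
    [0, 0.024, 0.001, 0],
    [0, 0.03, 0.001, 0],
    [0, 0.034, 0.001, 0],
    [0, 0.038, 0.001, 0],
    [0, 0.042, 0.001, 0],
    [0, 0.042, 0.001, 0],
  ],
)

```text
time: 6.6
eef_pos: [0.5321, -0.0408, 0.101]
orientation: [0.672, 0.741, -0.0, -0.001]
ft_force: [-7.1, -1.4, 3.3]
grip_width: 0.415
```

Run:
```python
from h import *
s=state();print(s["time"],s["eef_pos"],s["ft_force"],s["wrist_torque"],s["grip_width"])
t=snapshot("side");cv2.imwrite("pics/s5.png",t)
cv2.imwrite("pics/s5a.png",cv2.resize(t[180:310,260:440],None,fx=4.4,fy=4.4,interpolation=cv2.INTER_CUBIC))
```

```text
6.6 [ 0.53206769 -0.04077486  0.10098979] [-7.12051326 -1.44867675  3.29688399] [-0.06271268  0.68060395  0.00225401] 0.41480607082053417
```

View pics/s5a.png

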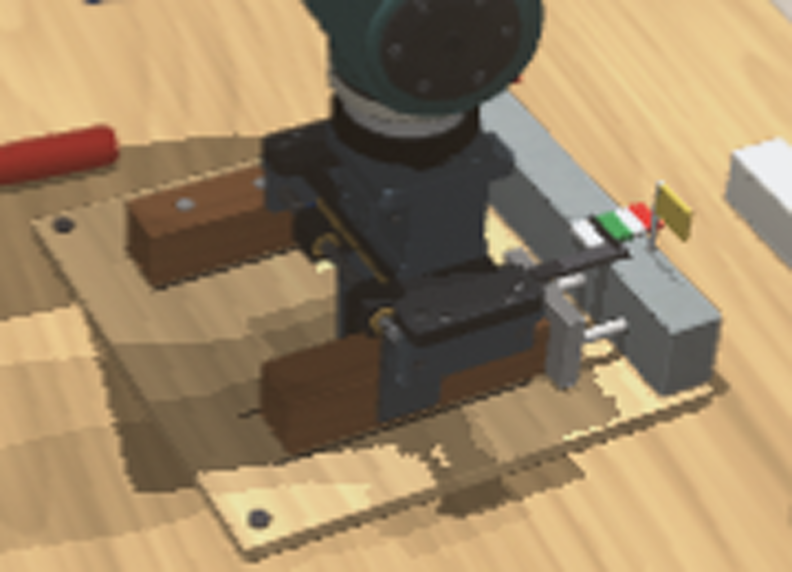

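>>> apply_moves(
  targets=[
    [0, 0.001, -0.0008, 0],
    [0, 0.003, -0.0008, 0],
    [0, 0.005, -0.0008, 0],
    [0, 0.007, -0.0008, 0],
    [0, 0.008, -0.0008, 0],
    [0, 0.008, -0.0008, 0],
    [0, 0.008, -0.0008, 0],
    [0, 0.008, -0.0008, 0],
  ],
)

```text
time: 7.45
eef_pos: [0.5387, -0.04, 0.1014]
orientation: [0.672, 0.741, -0.001, -0.001]
ft_force: [-9.9, -2.5, 0.5]
grip_width: 0.417
```

Run:
```python
from h import *
s=state();print(s["time"],s["eef_pos"],s["ft_force"],s["wrist_torque"],s["grip_width"])
t=snapshot("side");cv2.imwrite("pics/s6.png",t)
cv2.imwrite("pics/s6a.png",cv2.resize(t[200:300,310:430],None,fx=6,fy=6,interpolation=cv2.INTER_CUBIC))
cv2.imwrite("pics/w6.png",snapshot("wrist"));cv2.imwrite("pics/t6.png",snapshot("top"))
```

```text
7.45 [ 0.53868726 -0.04004684  0.10135319] [-9.92076804 -2.52607828  0.47993209] [-0.34151715  1.45855048 -0.03355053] 0.4165775309663308
```

View pics/s6a.png

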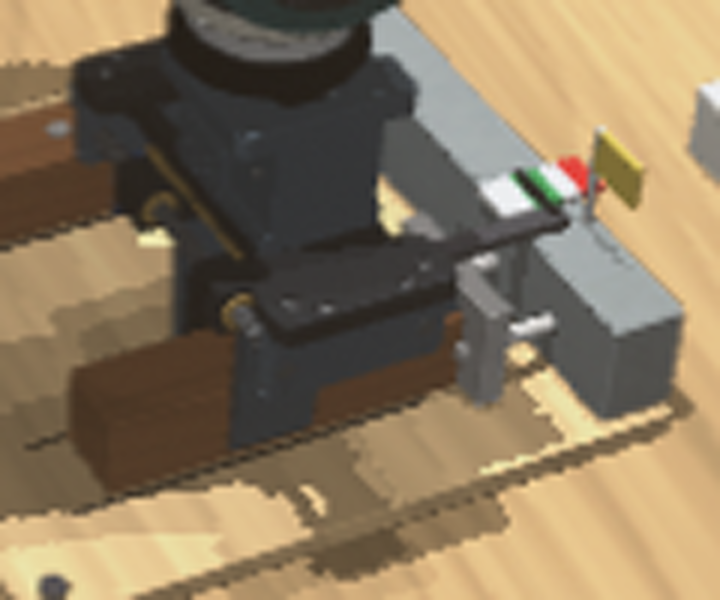

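View pics/w6.png

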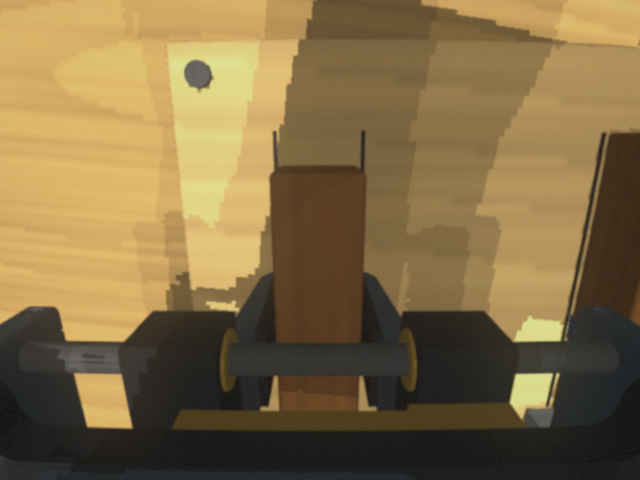

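>>> apply_moves(
  targets=[
    [0, 0.001, 0, 0],
    [0, 0.002, 0, 0],
    [0, 0.0025, 0, 0],
    [0, 0.0025, 0, 0],
    [0, 0.0025, 0, 0],
    [0, 0.0025, 0, 0],
    [0, 0.0025, 0, 0],
    [0, 0.0025, 0, 0],
  ],
)

```text
time: 8.4
eef_pos: [0.541, -0.0398, 0.1013]
orientation: [0.672, 0.741, -0.001, -0.002]
ft_force: [-11.1, -2.5, 1.6]
grip_width: 0.415
```

>>> apply_moves(
  targets=[
    [0, 0, 0, 0],
    [0, 0, 0, 0],
    [0, 0, 0, 0],
    [0, 0, 0, 0],
    [0, 0, 0, 0],
    [0, 0, 0, 0],
    [0, 0, 0, 0],
    [0, 0, 0, 0],
  ],
)

```text
time: 9.2
eef_pos: [0.541, -0.0398, 0.1013]
orientation: [0.672, 0.741, -0.001, -0.002]
ft_force: [-10.4, -2.5, 2.2]
grip_width: 0.412
```

Run:
```python
from h import *
s=state();print(s["time"],s["eef_pos"],s["ft_force"],s["wrist_torque"],s["grip_width"],s["orientation"])
t=snapshot("side");cv2.imwrite("pics/s7.png",t)
cv2.imwrite("pics/s7a.png",cv2.resize(t[200:300,310:430],None,fx=6,fy=6,interpolation=cv2.INTER_CUBIC))
t=snapshot("top");cv2.imwrite("pics/t7a.png",cv2.resize(t[150:310,250:400],None,fx=3.7,fy=3.7,interpolation=cv2.INTER_CUBIC))
w=snapshot("wrist");cv2.imwrite("pics/w7.png",w)
m=camera_model("side")
q=[.6025,.0455,.0975]
# predicted pixels: plate front top right corner & pointer for travel t, cleat near bottom right corner
for tr in(.013,.018,.02,.025): print(tr,((proj(m,place(q,[[tr,-.115,.062],[tr,-.115,.012],[tr-.16,-.099,.012],[tr-.16,-.099,.05]]))-[310,200])*6).round(0).tolist())
```

```text
9.2 [ 0.54096643 -0.03981996  0.10130827] [-10.42357438  -2.46626385   2.17954239] [-0.34407066  1.5777797   0.0238814 ] 0.4123913282072117 [ 0.67184691  0.74068705 -0.00131656 -0.00163936]
0.013 [[476.0, 322.0], [464.0, 415.0], [93.0, 504.0], [96.0, 432.0]]
0.018 [[487.0, 318.0], [475.0, 411.0], [105.0, 500.0], [107.0, 429.0]]
0.02 [[492.0, 317.0], [479.0, 410.0], [109.0, 499.0], [112.0, 427.0]]
0.025 [[502.0, 313.0], [490.0, 406.0], [121.0, 495.0], [124.0, 424.0]]
```

View pics/s7a.png

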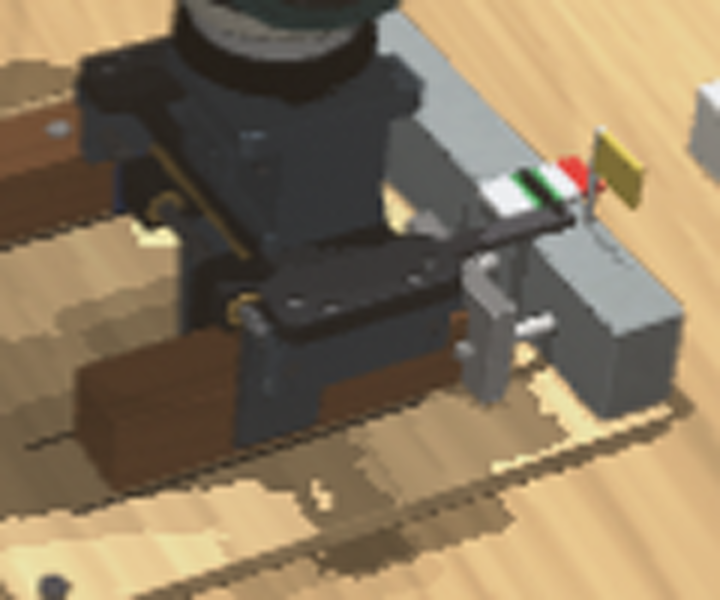

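View pics/w7.png

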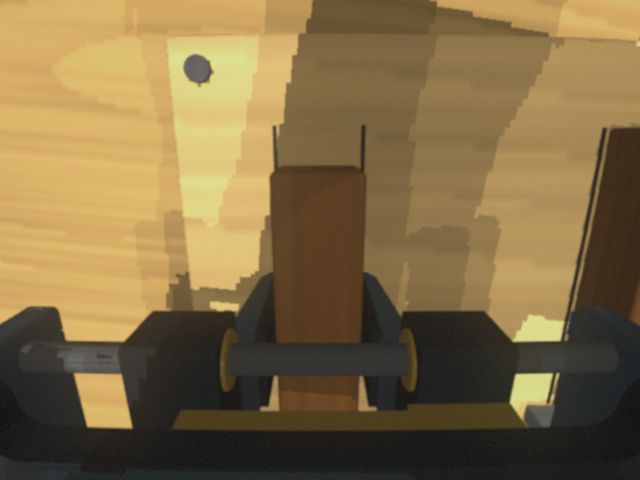

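View pics/t7a.png

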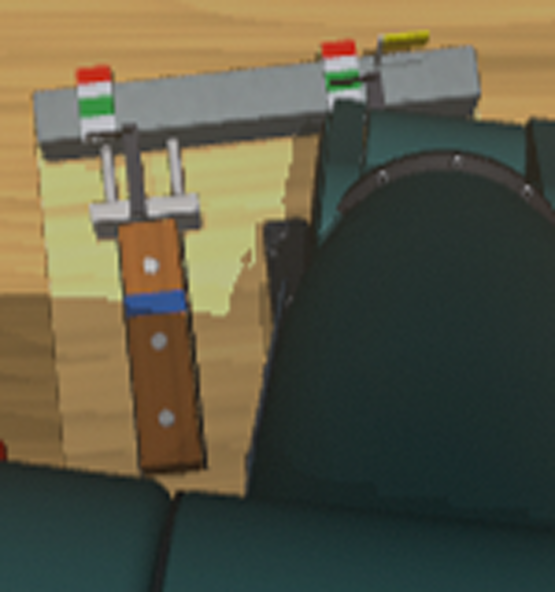

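The pointer stands mid-green, with green visible on both sides of it in the side and top views. The cleat (cols 272-364) sits between the grooves (275 and 363), and the force is steady at about 10.7 N. I'm handing in while holding.

Run:
```python
from cell import ctrl,state
print(ctrl.hand_in()); s=state(); print(s["time"],s["ft_force"],s["eef_pos"])
```

```text
the job is handed in; nothing more can be done
None
the job is handed in; nothing more can be done
```

The loose brown cleat is in the empty right bay, its end pressed on that bay's sprung plate. I handed the job in at about 9.4 s on the robot's clock with the grip still closed and the push still on. The hand-in gave no verdict.

**What the last checks showed:**
- **Push:** the wrist force was about 10.7 N along the jig, steady over the last 0.8 s. The pointer stood near the middle of the green band, roughly 18–19 mm of travel.
- **Position:** the cleat was centred over the bay's two grooves to within about 1 mm in the wrist picture, and it looked square and level.
- **Height:** the gripper height puts the underside about 1 mm above the bed. The wrist reads slightly upward (about 2 N), so the cleat is probably just touching it. Friction there could make the plate force slightly different from the wrist reading.
- **Grip:** the fingers read about 37.5 mm open on the 38 mm cleat.
- **Bystanders:** I kept the arm clear of the tape gun, screw bin and screwdriver. I took no final measurement of where they lie.

**Where checks disagreed:** the wrist and top cameras put the jig up to 4 mm apart. A wrist-camera height error of about 3 mm accounted for most of the sideways part. I relied on the position of the cleat relative to the jig, where the two agreed to about 1 mm.

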